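# Shut, stow and log the reagent bottles after a chemistry lesson

### The arm

A 6-joint arm with a two-finger parallel gripper is mounted at the origin on the work surface. World frame = base frame: x ahead of the robot, y to its left, z up, the work surface at z = 0. Lengths are in m, angles in rad, forces in N, time in s.
With the tool pointing down it reaches from about 0.275 to 0.75 m from the base axis. Payload 10.2 kg.
Tool frame: the origin (TCP) lies midway between the tips of the shut fingers; the grasp point (between the pads) lies 19 mm behind it (env.hold_point_z is the distance from the TCP to the grasp point, in m); x points along the fingers, z is the direction in which the jaws open and shut, and the axes are right-handed (so a half turn about x gives the same grasp; the last joint's range is limited). The gripper opens to 85 mm and grips with 20 to 120 N. Pads are 22 mm wide; open, the fingers measure 114 mm over their backs; the gripper's body (76 mm by 85 mm) begins 54 mm behind the grasp point. The pads swing forward as they close: fully open they stand 13 mm farther back than shut.
Start: joints at [-1.487, 0.313, 1.498, -0, 1.331, -0.223], TCP at [0.159, -0.5, 0.231] pointing down, gripper open.
Joint ranges: [-2.94, 2.94], [-0.97, 2.17], [0.19, 2.56], [-1.23, 4.37], [0.02, 3.11], [-2.88, 2.88]. Speed limits (rad/s): [2.39, 2.39, 3.01, 3.14, 3.14, 3.14].

### API

Orientations are given as a unit quaternion [x, y, z, w].
In Python, from bench import env, kinematics, monitor, eyes, job gives the robot as it stands. The module is installed in compiled form; this text tells all that it offers. Calls block until the motion is done:
- env.reach(position, orientation): joint-space move of the TCP to a pose.
- env.movel(position, velocity=0.15, frame=None, guard=None): straight line of the TCP; frame=None keeps the orientation; velocity is the mean speed in m/s. With guard (N) it stops when the force on the tool has changed by that much, and returns True; else False.
- env.set_joints(angles): joint-space move.
- env.release() and env.close_gripper(effort=None): open the fingers fully, or close them until they stop; effort is the grip in N (None keeps the last).
- env.hold(seconds).
- kinematics.ik(position, orientation): joint angles nearest the present ones, or None.
- monitor.sense(): the state.
- eyes.grab_frame(name): name is "scene" or "top" or "wrist"; returns a dict with "frame" (384x512x3 uint8, red, green, blue), "mtx" (3x3 intrinsics, pixels), "view" (4x4, takes a point from world to camera coordinates). Camera axes: x right, y down, z forward; pixel columns grow to the right and rows downward; lengths in m; the calibration is good to about 2 mm. A picture is of the moment at which its call begins. There is no depth.
A pose or a line that the arm cannot do raises env.MotionError and nothing moves.
- job.hand_in(): hands the job in, once; it reports no verdict.
The state is a dict: "clock": time; "joints": joint angles; "qvel": joint speeds; "joint_efforts": joint torques, N m; "position": TCP position; "ee_rot": TCP orientation; "contact_force": force on the tool from outside, world axes, zero at the start; "ft_torque": the same for the moment, N m; "finger_gap": opening from 0.0 (shut) to 1.0 (fully open).
Only numpy, scipy, OpenCV 4.12 (cv2) and the standard library are available. Lean on these libraries where they do the work, as an engineer would, in place of code of your own. Each camera call takes 0.05 s, during which the arm holds its last target. There are 200 camera calls.

### The job

The lesson is over: press the push-pull cap of every reagent bottle on the bench fully home and stand all the bottles upright inside the wooden tray. Then log the tray: take the label reader off its charging pad, point its window square at the middle of the tray's sloping label from 5 to 10 cm away and hold it steady there for a full second, and stand it upright back on the middle of its pad. Leave the beaker, the wash bottle and the paper roll where they are.

Things in the scene. Friction and masses are not known exactly. Their poses are not given: they have to be found in the camera images.
- bottle1_mid (a point): Squat off-white plastic reagent bottle, loose, about 0.13 kg, standing upright on the bench: a round body 44 mm across and 50 mm tall with a shoulder, then a grey push-pull cap 26 mm across and 18 mm tall on a narrow neck. Overall 76 mm tall with the cap shut, 87 mm with it open. This point is on the bottle's axis 38 mm above its underside; z is the bottle's axis, up. The six bottles are alike; some may be absent.
- bottle1_cap (a joint): Push-pull cap of that bottle, captive, sliding along the bottle's axis: 0 m = pressed fully home (shut, cap top 76 mm above the bottle's underside), 0.011 m = pulled up (open, cap top at 87 mm). A tight ring detent holds it wherever it is left: it takes about 7 N to move it either way (up to 10 N when moved briskly), so it must be pressed all the way down. All caps start open. Shut, it holds well enough that the bottle can also be carried by the cap.
- bottle2_mid (a point): Squat off-white plastic reagent bottle, loose, about 0.13 kg, standing upright on the bench: a round body 44 mm across and 50 mm tall with a shoulder, then a grey push-pull cap 26 mm across and 18 mm tall on a narrow neck. Overall 76 mm tall with the cap shut, 87 mm with it open. This point is on the bottle's axis 38 mm above its underside; z is the bottle's axis, up. The six bottles are alike; some may be absent.
- bottle2_cap (a joint): Push-pull cap of that bottle, captive, sliding along the bottle's axis: 0 m = pressed fully home (shut, cap top 76 mm above the bottle's underside), 0.011 m = pulled up (open, cap top at 87 mm). A tight ring detent holds it wherever it is left: it takes about 7 N to move it either way (up to 10 N when moved briskly), so it must be pressed all the way down. All caps start open. Shut, it holds well enough that the bottle can also be carried by the cap.
- bottle3_mid (a point): Squat off-white plastic reagent bottle, loose, about 0.13 kg, standing upright on the bench: a round body 44 mm across and 50 mm tall with a shoulder, then a grey push-pull cap 26 mm across and 18 mm tall on a narrow neck. Overall 76 mm tall with the cap shut, 87 mm with it open. This point is on the bottle's axis 38 mm above its underside; z is the bottle's axis, up. The six bottles are alike; some may be absent.
- bottle3_cap (a joint): Push-pull cap of that bottle, captive, sliding along the bottle's axis: 0 m = pressed fully home (shut, cap top 76 mm above the bottle's underside), 0.011 m = pulled up (open, cap top at 87 mm). A tight ring detent holds it wherever it is left: it takes about 7 N to move it either way (up to 10 N when moved briskly), so it must be pressed all the way down. All caps start open. Shut, it holds well enough that the bottle can also be carried by the cap.
- bottle4_mid (a point): Squat off-white plastic reagent bottle, loose, about 0.13 kg, standing upright on the bench: a round body 44 mm across and 50 mm tall with a shoulder, then a grey push-pull cap 26 mm across and 18 mm tall on a narrow neck. Overall 76 mm tall with the cap shut, 87 mm with it open. This point is on the bottle's axis 38 mm above its underside; z is the bottle's axis, up. The six bottles are alike; some may be absent.
- bottle4_cap (a joint): Push-pull cap of that bottle, captive, sliding along the bottle's axis: 0 m = pressed fully home (shut, cap top 76 mm above the bottle's underside), 0.011 m = pulled up (open, cap top at 87 mm). A tight ring detent holds it wherever it is left: it takes about 7 N to move it either way (up to 10 N when moved briskly), so it must be pressed all the way down. All caps start open. Shut, it holds well enough that the bottle can also be carried by the cap.
- bottle5_mid (a point): Squat off-white plastic reagent bottle, loose, about 0.13 kg, standing upright on the bench: a round body 44 mm across and 50 mm tall with a shoulder, then a grey push-pull cap 26 mm across and 18 mm tall on a narrow neck. Overall 76 mm tall with the cap shut, 87 mm with it open. This point is on the bottle's axis 38 mm above its underside; z is the bottle's axis, up. The six bottles are alike; some may be absent.
- bottle5_cap (a joint): Push-pull cap of that bottle, captive, sliding along the bottle's axis: 0 m = pressed fully home (shut, cap top 76 mm above the bottle's underside), 0.011 m = pulled up (open, cap top at 87 mm). A tight ring detent holds it wherever it is left: it takes about 7 N to move it either way (up to 10 N when moved briskly), so it must be pressed all the way down. All caps start open. Shut, it holds well enough that the bottle can also be carried by the cap.
- bottle6_mid (a point): Squat off-white plastic reagent bottle, loose, about 0.13 kg, standing upright on the bench: a round body 44 mm across and 50 mm tall with a shoulder, then a grey push-pull cap 26 mm across and 18 mm tall on a narrow neck. Overall 76 mm tall with the cap shut, 87 mm with it open. This point is on the bottle's axis 38 mm above its underside; z is the bottle's axis, up. The six bottles are alike; some may be absent.
- bottle6_cap (a joint): Push-pull cap of that bottle, captive, sliding along the bottle's axis: 0 m = pressed fully home (shut, cap top 76 mm above the bottle's underside), 0.011 m = pulled up (open, cap top at 87 mm). A tight ring detent holds it wherever it is left: it takes about 7 N to move it either way (up to 10 N when moved briskly), so it must be pressed all the way down. All caps start open. Shut, it holds well enough that the bottle can also be carried by the cap.
- tray_floor (a point): Fixed shallow wooden tray, 172 (x) by 202 (y) mm outside, open on top, 6 mm walls and floor, rim 22 mm above the bench, inside 160 by 190 mm. This point is the centre of its inner floor, 6 mm above the bench; x and y run along its sides, z up. Place and turn vary. At its +y end a wooden desk 70 mm wide carries the label.
- label_mid (a point): White paper label, 54 by 50 mm with black bars, on the sloping desk at the tray's +y end (desk 70 by 77 mm, lower edge 15 mm, upper edge 48 mm above the bench, the slope facing the robot's side). This point is the label's centre, 33 mm above the bench, 138 mm from the tray's centre; z is the label's outward normal, leaning 0.435 rad (25 degrees) from vertical towards the tray's -x.
- reader_grip (a point): Cordless label reader, grey plastic, loose, 0.16 kg, 112 mm tall, standing upright on its nose on the charging pad: nose block 50 (x) by 44 (y) mm and 26 mm tall, above it a handle 34 (x) by 28 (y) mm up to the top. This point is the centre of the handle, on the axis 75 mm above the nose's underside; z is the reader's axis, up out of the handle. It reads straight out of its nose, along -z.
- reader_window (a point): Centre of the reader's red window, in the middle of the nose's underside; 75 mm below reader_grip along the reader's axis, same axes. The reader looks along -z.
- pad_top (a point): Fixed black charging pad, 100 (x) by 90 (y) mm, 10 mm thick, flat, with a grey patch the size of the reader's nose in its middle. This point is the centre of its top face, 10 mm above the bench; z up.
- beaker: Glass beaker, bystander, 64 mm across and 85 mm tall. Origin at the centre of its underside.
- wash_bottle: White wash bottle with a spout, bystander, 64 mm across and 180 mm tall. Origin at the centre of its underside.
- paper_roll: Paper roll standing on end, bystander, 100 mm across and 100 mm tall. Origin at the centre of its underside.
Mind the look-alikes: they are no part of the job. Leave any blue look-alike of the part that bears bottle5_mid alone. Leave any orange look-alike of the part that bears reader_grip alone.

How it is judged:
On the way, in this order (a step that is already met when the one before it is completed fails the run):
1. every bottle present stands upright in the tray with its cap fully home (value of joint each of bottle1_cap, bottle2_cap, bottle3_cap, bottle4_cap, bottle5_cap, bottle6_cap below 0.002 m and x of bottle1_mid in the frame of tray_floor between -0.07 and 0.07 m and y of bottle1_mid in the frame of tray_floor between -0.085 and 0.085 m and z of bottle1_mid in the frame of tray_floor between 0.033 and 0.043 m and angle between each of bottle1_mid, bottle2_mid, bottle3_mid, bottle4_mid, bottle5_mid, bottle6_mid's own z axis and vertical below 0.1 rad and x of bottle2_mid in the frame of tray_floor between -0.07 and 0.07 m and y of bottle2_mid in the frame of tray_floor between -0.085 and 0.085 m and z of bottle2_mid in the frame of tray_floor between 0.033 and 0.043 m and x of bottle3_mid in the frame of tray_floor between -0.07 and 0.07 m and y of bottle3_mid in the frame of tray_floor between -0.085 and 0.085 m and z of bottle3_mid in the frame of tray_floor between 0.033 and 0.043 m and x of bottle4_mid in the frame of tray_floor between -0.07 and 0.07 m and y of bottle4_mid in the frame of tray_floor between -0.085 and 0.085 m and z of bottle4_mid in the frame of tray_floor between 0.033 and 0.043 m and x of bottle5_mid in the frame of tray_floor between -0.07 and 0.07 m and y of bottle5_mid in the frame of tray_floor between -0.085 and 0.085 m and z of bottle5_mid in the frame of tray_floor between 0.033 and 0.043 m and x of bottle6_mid in the frame of tray_floor between -0.07 and 0.07 m and y of bottle6_mid in the frame of tray_floor between -0.085 and 0.085 m and z of bottle6_mid in the frame of tray_floor between 0.033 and 0.043 m), for 0.2 s.
2. the reader's window points square at the label's middle (within 15 mm and 15 degrees) from 4 to 11 cm away, held steady for a second (x of label_mid in the frame of reader_window between -0.015 and 0.015 m and y of label_mid in the frame of reader_window between -0.015 and 0.015 m and z of label_mid in the frame of reader_window between -0.11 and -0.04 m and angle between the z axis of reader_window and the z axis of label_mid, either way round below 0.26 rad), for 1 s.
At the end, for the whole second after the job is handed in: Every bottle present stands upright (within 0.1 rad) on the tray's floor, its axis at least 10 mm inside the inner walls, with its cap within 2 mm of fully home; the reader stands upright on its nose on the charging pad, within 20 mm of the pad's middle (all of step 1 and horizontal distance between reader_window and pad_top below 0.02 m and z of reader_window in the frame of pad_top between -0.003 and 0.004 m and angle between reader_window's own z axis and vertical below 0.08 rad); the robot touches nothing.
It fails at once if a bystander (beaker, wash bottle, paper roll) is moved more than 30 mm (distance of any of beaker, wash_bottle, paper_roll from where it was at the start of the episode above 0.03 m).
Of bottle1, bottle2, bottle3, bottle4, bottle5, bottle6 only 4 to 6 are there at a start; the rules pass over those that are not, and their reading is None.
At some moment in a run one of bottle1, bottle2, bottle3, bottle4, bottle5, bottle6 may be knocked a few centimetres aside while the robot is not near it.
It also fails if it takes over 210 s, if anything falls off the work surface, if the arm or the gripper's body presses on something with over 40 N, if the wrist force passes 120 N, or if a joint passes its speed limit or range.

## Working session

There is one attempt and no reset: what is moved stays moved. The work goes in short steps, each a Python script; the robot and the scene stay as the last script left them, time stands still between calls to the robot, and variables do not carry over. Pictures are saved under pics/ and viewed, about 12 in all and at most 16, crops included, and the job is handed in when it is done.

```bash
mkdir -p pics; ls; python3 - <<'E'
from bench import env, kinematics, monitor, eyes, job
import cv2
for n in ["scene","top"]:
    f=eyes.grab_frame(n); cv2.imwrite(f"pics/{n}0.png",cv2.resize(f["frame"][:,:,::-1],(800,600),interpolation=cv2.INTER_CUBIC))
    print(n,f["mtx"].tolist(),f["view"].round(4).tolist())
s=monitor.sense();print(s["clock"],s["ee_rot"],s["contact_force"],env.hold_point_z)
E
```

```text
pics
scene [[352.802332679902, 0.0, 252.66968164786235], [0.0, 352.802332679902, 184.0840719491982], [0.0, 0.0, 1.0]] [[-0.5455, 0.838, -0.0149, 0.3453], [0.7065, 0.4502, -0.5461, -0.3061], [-0.451, -0.3084, -0.8376, 1.2718], [0.0, 0.0, 0.0, 1.0]]
top [[413.7442438474937, 0.0, 245.89408258890205], [0.0, 413.7442438474937, 193.81846132840326], [0.0, 0.0, 1.0]] [[-0.0015, -0.9999, -0.0144, -0.0411], [-0.9854, 0.0039, -0.17, 0.5568], [0.17, 0.0139, -0.9853, 1.1413], [0.0, 0.0, 0.0, 1.0]]
0.1 [ 0.41802199  0.57078456 -0.4174527   0.57025946] [-0.75512214  0.45916863 -0.1305013 ] 0.0187
```

View pics/top0.png

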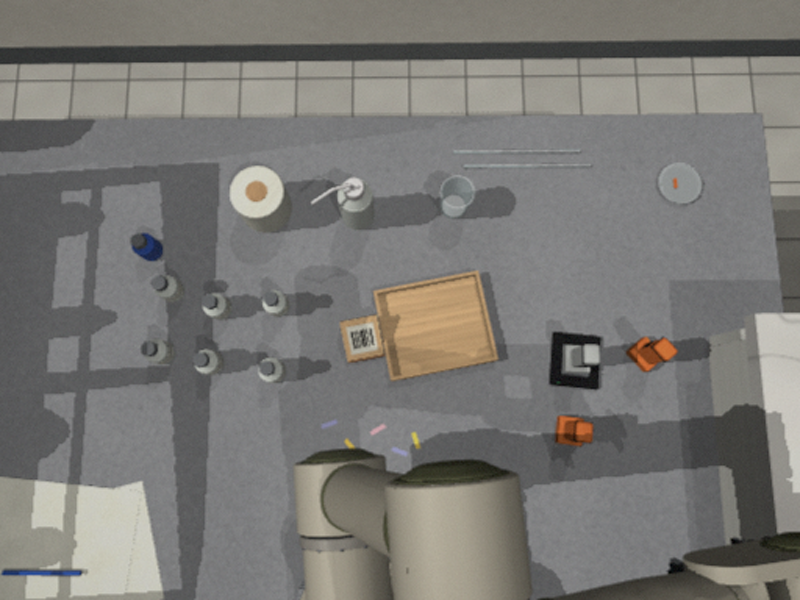

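View pics/scene0.png

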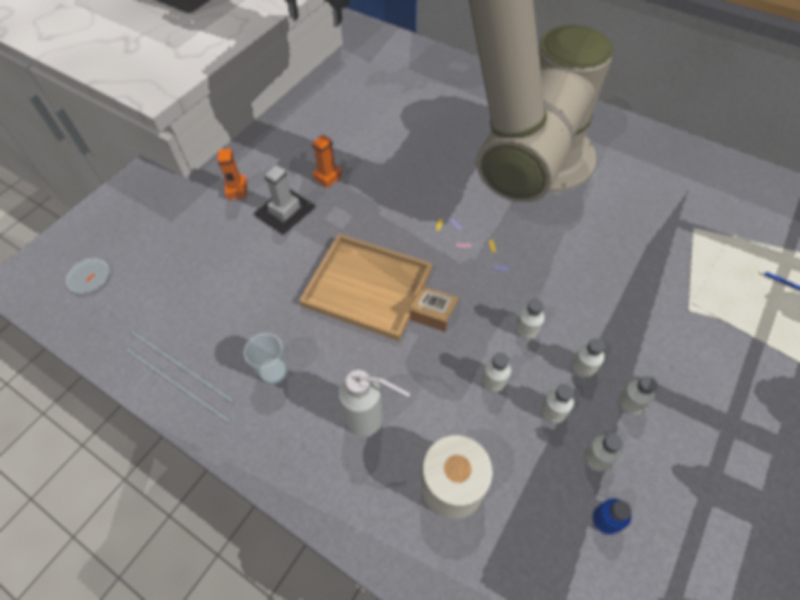

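The top and scene views both show six off-white bottles (top image caps about (165,285), (215,303), (274,300), (152,350), (205,360), (269,369)). The blue decoy is at (145,243). The tray centre is about (435,325) with its label at (362,338). The pad and grey reader are near (576,360), with orange decoys beside them. Next I'll zoom in to measure.

```bash
python3 - <<'E'
from bench import eyes
import cv2,numpy as np,pickle
d={n:eyes.grab_frame(n) for n in ["top","scene"]}
pickle.dump(d,open("f0.pkl","wb"))
def crop(n,x0,y0,w,h,k,out):
    im=cv2.resize(d[n]["frame"][y0:y0+h,x0:x0+w,::-1],None,fx=k,fy=k,interpolation=cv2.INTER_CUBIC)
    im=cv2.convertScaleAbs(im,alpha=1.4,beta=10)
    for x in range(-(-x0//10)*10,x0+w,10):
        cv2.line(im,(int((x-x0)*k),0),(int((x-x0)*k),6),(0,255,255),1)
        cv2.putText(im,str(x),(int((x-x0)*k),16),0,.35,(0,255,255),1)
    for y in range(-(-y0//10)*10,y0+h,10):
        cv2.line(im,(0,int((y-y0)*k)),(6,int((y-y0)*k)),(0,255,255),1)
        cv2.putText(im,str(y),(8,int((y-y0)*k)+4),0,.35,(0,255,255),1)
    cv2.imwrite(out,im)
crop("top",80,145,110,100,6,"pics/topb.png")
crop("scene",300,180,130,100,6,"pics/scb.png")
crop("top",210,165,240,130,3.3,"pics/topt.png")
E
```

```text
(no output)
```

View pics/topb.png

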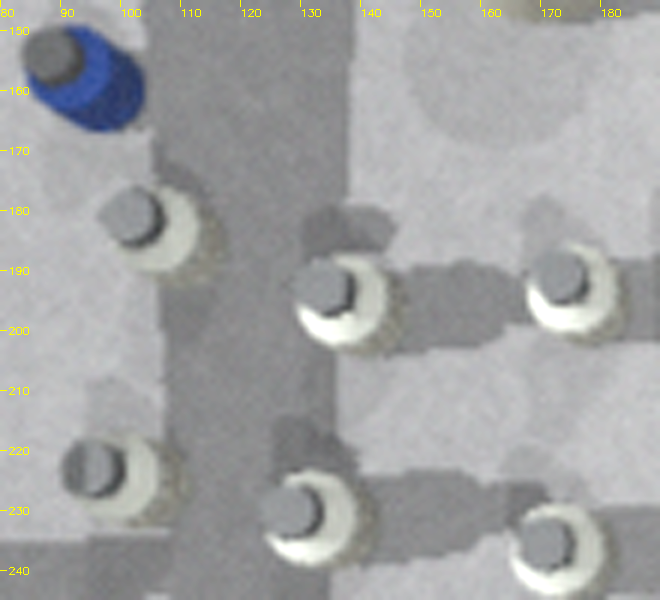

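View pics/scb.png

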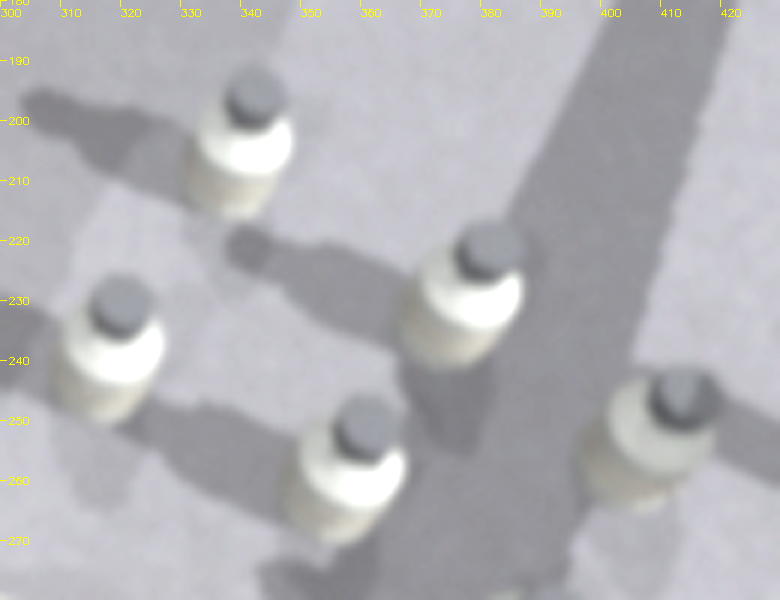

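View pics/topt.png

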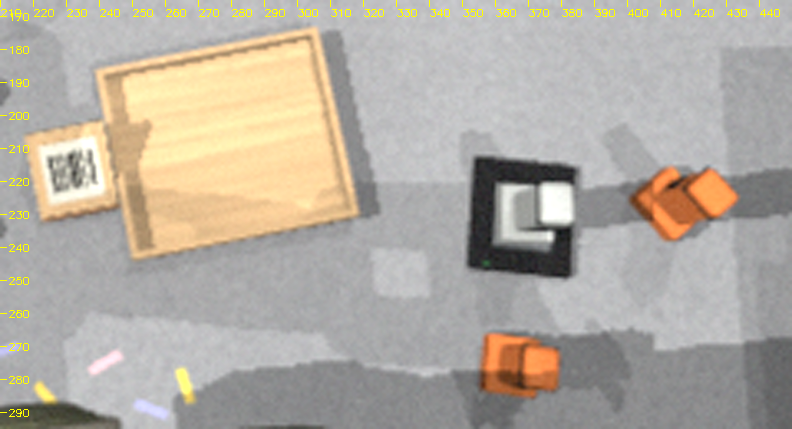

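The top crop gives clear cap discs, and the tray and pad corners are sharp in the third crop. Now I'll triangulate and fit the rectangles.

```bash
cat > h.py <<'E'
import numpy as np,cv2
from scipy.optimize import least_squares
def ray(f,u,v):
    V=f["view"];R=V[:3,:3];c=-R.T@V[:3,3]
    return c,R.T@np.linalg.solve(f["mtx"],[u,v,1.])
def onz(f,u,v,z):
    c,d=ray(f,u,v);return (c+d*(z-c[2])/d[2])
def proj(f,P):
    p=f["mtx"]@(f["view"]@np.append(P,1))[:3];return p[:2]/p[2]
def tri(f1,p1,f2,p2):
    r=least_squares(lambda X:np.r_[proj(f1,X)-p1,proj(f2,X)-p2],[.45,.2,.08]);return r.x,np.sqrt(np.mean(r.fun**2))
def rect(pts,w,h,yaw0):
    """pts Nx2 corners near the rect corners order (-,-),(+,-),(+,+),(-,+); returns x,y,yaw"""
    C=np.array([[-w,-h],[w,-h],[w,h],[-w,h]])/2
    def f(p):
        c,s=np.cos(p[2]),np.sin(p[2]);return ((C@np.array([[c,s],[-s,c]])+p[:2])-pts).ravel()
    r=least_squares(f,[*np.mean(pts,0),yaw0]);return r.x,np.abs(r.fun).max()
E
python3 - <<'E'
from h import *;import pickle
np.set_printoptions(precision=4,suppress=True)
d=pickle.load(open("f0.pkl","rb"));T,S=d["top"],d["scene"]
un=lambda p,k,o:(np.array(p)+.5)/k-.5+o
top=dict(A=(128,215),B=(325,286),C=(558,278),D=(93,467),E=(293,512),F=(546,544))
sc=[un(p,6,(300,180)) for p in [(257,92),(493,247),(122,300),(368,427),(685,395)]]+[np.array([387,282.])]
for k,p in top.items():
    p=un(p,6,(80,145));X=onz(T,*p,.087);q=proj(S,X);i=np.argmin([np.hypot(*(s-q)) for s in sc]);t,e=tri(T,p,S,sc[i])
    print(k,X[:2],"scene diff",sc[i]-q,"tri",t,e)
un3=lambda L:[un(p,3.3,(210,165)) for p in L]
# tray: y=desk side(image left), x=away from robot(image up). order (-,-),(+,-),(+,+),(-,+)
c=un3([(358,214),(316,28),(96,70),(133,259)]);P=np.array([onz(T,*p,.022)[:2] for p in c]);print("tray",P.tolist(),rect(P,.172,.202,.2))
c=un3([(574,277),(579,168),(473,155),(467,266)]);P=np.array([onz(T,*p,.010)[:2] for p in c]);print("pad",P.tolist(),rect(P,.1,.09,0))
c=un3([(574,223),(574,182),(540,182),(537,223)]);P=np.array([onz(T,*p,.122)[:2] for p in c]);print("rd",P.tolist(),rect(P,.034,.028,0))
c=un3([(103,197),(97,137),(38,148),(50,207)]);P=np.array([onz(T,*p,.033)[:2] for p in c]);print("label",P.tolist(), P.mean(0))
E
```

```text
A [0.5896 0.3636] scene diff [-6.2657  0.5251] tri [0.5931 0.3576 0.0812] 1.9575271811140582
B [0.5555 0.2696] scene diff [-0.6012  1.3459] tri [0.5567 0.2704 0.0818] 0.1672675897421597
C [0.5588 0.1611] scene diff [-1.2652  0.7813] tri [0.5601 0.1603 0.0835] 0.4015859066670533
D [0.4715 0.3729] scene diff [-0.6201  1.6848] tri [0.4723 0.3747 0.0805] 0.17817834138398161
E [0.4505 0.2796] scene diff [0.0642 1.5472] tri [0.451  0.2816 0.0811] 0.052116100388719395
F [0.4356 0.1631] scene diff [-0.3194  0.625 ] tri [0.4359 0.1633 0.0843] 0.09487800045640096
tray [[0.45574797756342533, -0.2505016654142601], [0.6223420463557352, -0.21817481397902833], [0.5849024733233444, -0.021198420121196562], [0.4170793810069615, -0.05368921981994554]] (array([ 0.52  , -0.1359,  0.1911]), np.float64(0.0012975676901326727))
pad [[0.4011851629152839, -0.4390669658006689], [0.4969740514883544, -0.4490183393724854], [0.5088894154730258, -0.3559733886321397], [0.41094204490800257, -0.34628948910783336]] (array([ 0.4545, -0.3976, -0.108 ]), np.float64(0.002381409927916578))
rd [[0.4396328952344315, -0.4063333338146918], [0.4724907137472641, -0.4082341915921316], [0.47257447175098677, -0.3810669205235928], [0.4397108412269692, -0.37691738407517017]] (array([ 0.4561, -0.3931, -0.055 ]), np.float64(0.0013072516911273313))
label [[0.47021818138995763, -0.0278013671148171], [0.5229575279719538, -0.02250933487991718], [0.5134101799266246, 0.029197143191399925], [0.46163803226762656, 0.018302672577880798]] [ 0.4921 -0.0007]
```

```bash
cat > r.py <<'E'
from bench import env, kinematics, monitor, eyes, job
from h import *
from scipy.spatial.transform import Rotation as Ro
B=dict(A=(.590,.3625),B=(.556,.270),C=(.5592,.1608),D=(.4718,.3735),E=(.4507,.2803),F=(.4357,.1631))
TRAY=np.array([.520,-.1359]);TY=.191
PAD=np.array([.4545,-.3976]);PY=-.085
def quat(a,n=(0,0,1)):
    """tool points along -n, jaws open along yaw a (made square to n); of the two half turns the one nearest in joint space"""
    n=np.array(n,float);z=np.array([np.cos(a),np.sin(a),0]);z-=n*(z@n);z/=np.linalg.norm(z)
    return Ro.from_matrix(np.c_[-n,np.cross(z,-n),z]).as_quat()
def best(p,a,n=(0,0,1)):
    q0=np.array(monitor.sense()["joints"]);c=[]
    for k in (0,np.pi):
        q=quat(a+k,n);j=kinematics.ik(p,q)
        if j is not None:c.append((np.abs(np.array(j)-q0).max(),q))
    if not c: raise RuntimeError(f"no ik {p} {a}")
    return min(c,key=lambda t:t[0])[1]
def go(p,a,n=(0,0,1)):
    env.reach(list(p),best(list(p),a,n))
def st(msg=""):
    s=monitor.sense();print(msg,"t",round(s["clock"],1),"p",np.round(s["position"],4),"F",np.round(s["contact_force"],1),"gap",round(s["finger_gap"],3),flush=True)
    return s
def snap(name,out,box=None,k=1.5):
    f=eyes.grab_frame(name);im=f["frame"][:,:,::-1]
    if box: x,y,w,h=box;im=im[y:y+h,x:x+w]
    cv2.imwrite(out,cv2.resize(im,None,fx=k,fy=k,interpolation=cv2.INTER_CUBIC));return f
def press(xy,ztop,guard=20):
    p=[*xy,ztop+.04];go(p,np.arctan2(xy[1],xy[0])+np.pi/2)
    hit=env.movel([*xy,ztop-.014],velocity=.05,guard=guard);s=st(f"press hit={hit}")
    env.movel(p,velocity=.2);return s["position"][2]
E
python3 - <<'E'
from r import *
env.close_gripper(30); st("closed")
press(B["F"],.087)
snap("wrist","pics/w0.png")
E
```

```text
closed t 1.0 p [ 0.1585 -0.5005  0.2313] F [-0.7  0.5 -0. ] gap -0.001
press hit=True t 4.5 p [0.4359 0.1631 0.076 ] F [-3.  -1.  10.7] gap 0.002
```

View pics/w0.png

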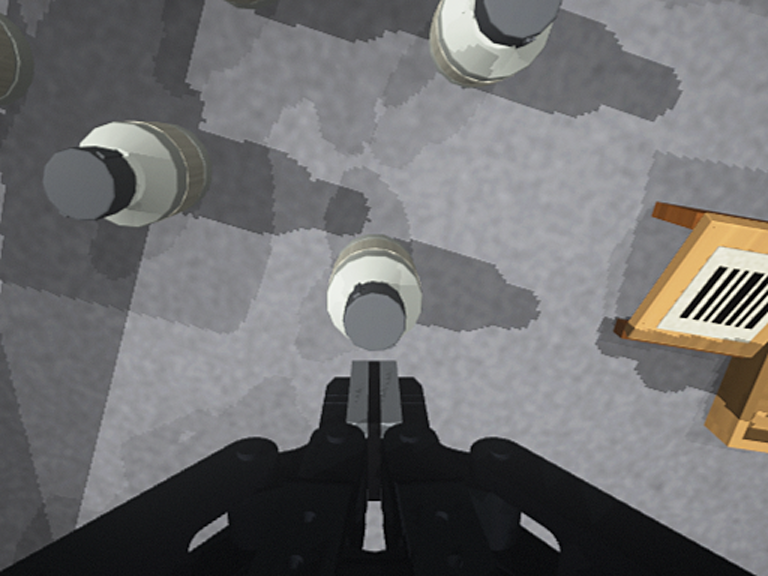

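The wrist view shows bottle F's cap shut, centred under the fingers at (375,315). I'll press the rest.

```bash
python3 - <<'E'
from r import *
for k in "EDABC":
    z=press(B[k],.087); print(k,round(z,4))
f=snap("top","pics/t1.png",(80,145,110,100),6)
snap("wrist","pics/w1.png")
E
```

```text
press hit=True t 6.5 p [0.4508 0.2803 0.0761] F [-3.2 -1.3  9.3] gap 0.001
E 0.0761
press hit=True t 8.3 p [0.4719 0.3735 0.0761] F [-2.8 -0.8  8.7] gap -0.002
D 0.0761
press hit=True t 10.3 p [0.5902 0.3626 0.0761] F [1.  0.2 7.1] gap 0.003
A 0.0761
press hit=True t 12.1 p [0.5562 0.2701 0.0761] F [-3.3 -0.4  9.1] gap 0.003
B 0.0761
press hit=True t 14.0 p [0.5593 0.1609 0.076 ] F [-2.6  0.3  8.5] gap -0.003
C 0.076
```

View pics/t1.png

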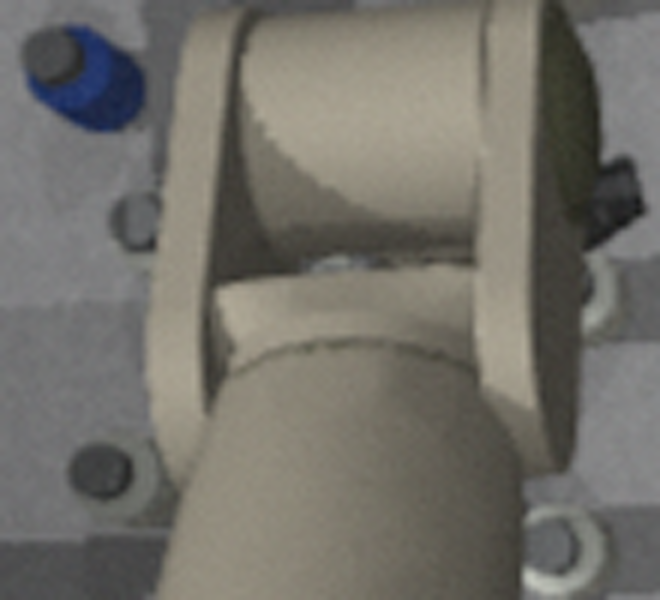

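All five caps stopped at z = 0.076, which is shut. The top crop shows A, D, C and F in place with the arm over B. Now the first pick and place.

```bash
cat >> r.py <<'E'
SL=[(.045,-.062),(-.045,-.062),(.045,0),(-.045,0),(.045,.062),(-.045,.062)]
def slot(i):
    c,s=np.cos(TY),np.sin(TY);return TRAY+np.array([[c,-s],[s,c]])@SL[i]
def pick(xy,z=.018,up=.17):
    a=np.arctan2(xy[1],xy[0])+np.pi/2
    go([*xy,.13],a); env.movel([*xy,z],velocity=.15,guard=15)
    env.close_gripper(30); s=st("grip"); env.movel([*s["position"][:2],up],velocity=.25); st("lift")
def place(i,z=.0245):
    xy=slot(i); go([*xy,.17],TY)
    hit=env.movel([*xy,z],velocity=.15,guard=12); st(f"place hit={hit}")
    env.release(); env.movel([*xy,.17],velocity=.3)
VIA=[.45,.12,.2]
E
python3 - <<'E'
from r import *;import pickle
env.release()
pick(B["F"]); place(0)
f=snap("top","pics/t2.png",(80,130,300,160),2.6);pickle.dump(f,open("ref.pkl","wb"))
im=cv2.imread("pics/t2.png")
for k,p in B.items():
    u=proj(f,[*p,.076]);cv2.circle(im,tuple(int(v) for v in ((u+.5-(80,130))*2.6)),13,(0,0,255),1)
for i in range(6):
    u=proj(f,[*slot(i),.082]);cv2.circle(im,tuple(int(v) for v in ((u+.5-(80,130))*2.6)),13,(0,255,0),1)
cv2.imwrite("pics/t2.png",im)
E
```

```text
grip t 17.3 p [0.436  0.1631 0.0185] F [-2.1 -0.7  6.2] gap 0.507
lift t 18.0 p [0.4352 0.163  0.1687] F [-0.2 -1.  -2.7] gap 0.504
place hit=True t 20.4 p [ 0.575  -0.1873  0.0243] F [-1.6  0.6  5. ] gap 0.502
```

View pics/t2.png

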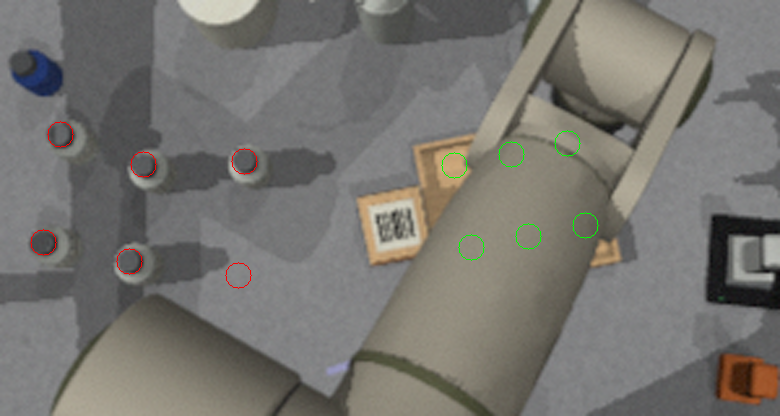

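F is in the tray (contact at the expected height), and the remaining red markers sit on the caps. I'll continue and check each bottle by template matching before picking it.

```bash
cat >> r.py <<'E'
import pickle
def check(keys):
    R=pickle.load(open("ref.pkl","rb"));f=eyes.grab_frame("top");g=lambda x:cv2.cvtColor(x["frame"],cv2.COLOR_RGB2GRAY);bad=[]
    for k in keys:
        u,v=np.round(proj(R,[*B[k],.06])).astype(int)
        t=g(R)[v-10:v+11,u-10:u+11];m=cv2.matchTemplate(g(f)[v-25:v+26,max(u-25,0):u+26],t,cv2.TM_CCOEFF_NORMED)
        _,s,_,l=cv2.minMaxLoc(m);dx,dy=l[0]-(u-10-max(u-25,0)),l[1]-15
        if abs(dx)>1 or abs(dy)>1 or s<.7: bad.append((k,dx,dy,round(s,2)))
    print("check",bad);return bad
def run(seq):
    keys=[k for k,_ in seq]
    for n,(k,i) in enumerate(seq):
        if any(b[0]==k for b in check(keys[n:])): print("STOP before",k);return
        print(k,i);pick(B[k]); go(VIA,np.arctan2(VIA[1],VIA[0])+np.pi/2); place(i)
E
python3 - <<'E'
from r import *
run([("C",1),("E",2),("D",3),("B",4),("A",5)])
E
```

```text
check []
C 1
grip t 24.3 p [0.5595 0.1608 0.0187] F [-2.4 -0.9  5.4] gap 0.505
lift t 25.1 p [0.5587 0.1607 0.1683] F [ 0.4  0.4 -0.9] gap 0.508
place hit=True t 27.8 p [ 0.4868 -0.2042  0.0244] F [-0.7  0.7  5.3] gap 0.511
check []
E 2
grip t 32.1 p [0.4509 0.2804 0.0186] F [-2.  -0.4  6.6] gap 0.504
lift t 32.9 p [0.4502 0.2802 0.1685] F [ 0.3  0.3 -1.2] gap 0.507
place hit=True t 35.6 p [ 0.5632 -0.1264  0.0244] F [-1.1  1.   5.3] gap 0.504
check []
D 3
grip t 40.0 p [0.472  0.3737 0.0186] F [-1.9 -1.1  5.1] gap 0.502
lift t 40.8 p [0.4713 0.3733 0.1682] F [ 0.   0.  -2.3] gap 0.505
place hit=True t 43.8 p [ 0.475  -0.1434  0.0244] F [-0.8  0.3  6.1] gap 0.509
check []
B 4
grip t 47.9 p [0.5563 0.2701 0.0187] F [-0.9 -0.2  5.5] gap 0.502
lift t 48.7 p [0.5555 0.2699 0.1681] F [-0.8 -0.2 -1.7] gap 0.506
place hit=True t 51.6 p [ 0.5514 -0.0659  0.0244] F [-0.7  0.2  5.4] gap 0.506
check []
A 5
grip t 55.7 p [0.5903 0.3627 0.0187] F [-0.7  0.3  4.6] gap 0.508
lift t 56.5 p [0.5896 0.3624 0.1678] F [-0.2  0.1 -1.8] gap 0.504
place hit=True t 59.6 p [ 0.463  -0.0829  0.0242] F [-1.8 -0.4  5.5] gap 0.503
```

```bash
python3 - <<'E'
from r import *
go([.42,.2,.25],1.9); st()
f=snap("top","pics/t3.png",(80,130,300,160),2.6);im=cv2.imread("pics/t3.png")
for i in range(6):
    u=proj(f,[*slot(i),.082]);cv2.circle(im,tuple(int(v) for v in ((u+.5-(80,130))*2.6)),13,(0,255,0),1)
cv2.imwrite("pics/t3.png",im)
E
```

```text
t 61.9 p [0.4201 0.1994 0.2491] F [-0.6 -0.3  0.7] gap 0.998
```

View pics/t3.png

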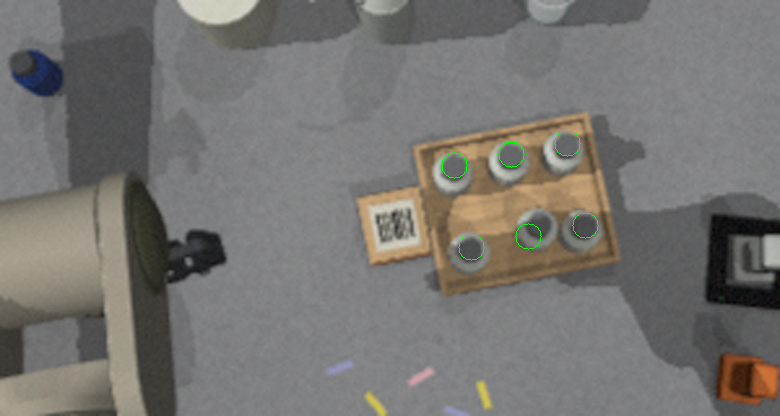

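Bottle D in slot 3 is off its mark, with its cap at (543,222) against the expected (528,236), and it may be tilted. I'll look closer with the wrist camera.

```bash
python3 - <<'E'
from r import *
w=eyes.grab_frame("wrist");V=w["view"];c=-V[:3,:3].T@V[:3,3];s=monitor.sense();Rt=Ro.from_quat(s["ee_rot"])
print("cam in tool",Rt.inv().apply(c-s["position"]),"cam fwd in tool",Rt.inv().apply(V[2,:3]))
t=snap("scene","pics/s4.png",(180,130,140,105),5)
go([.44,-.05,.25],np.arctan2(-.14,.5)+np.pi/2)
f=snap("wrist","pics/w4.png");pickle.dump(f,open("w4.pkl","wb"))
E
```

```text
cam in tool [-0.14293293  0.07649754  0.00058924] cam fwd in tool [ 9.53608266e-01 -3.01049869e-01  5.00642638e-04]
```

View pics/s4.png

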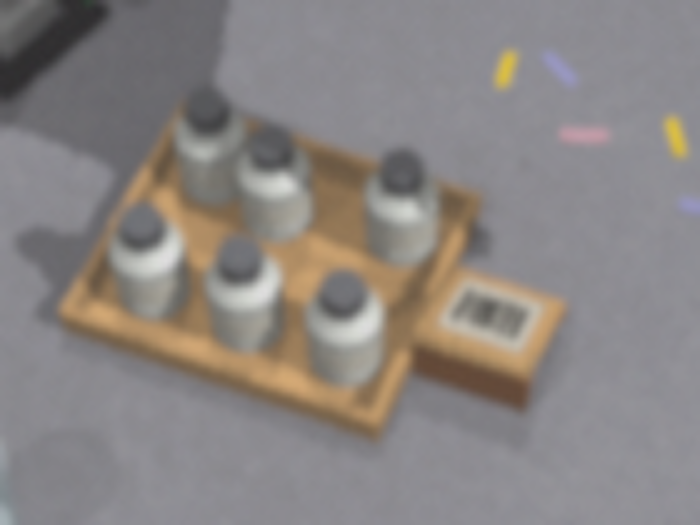

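View pics/w4.png

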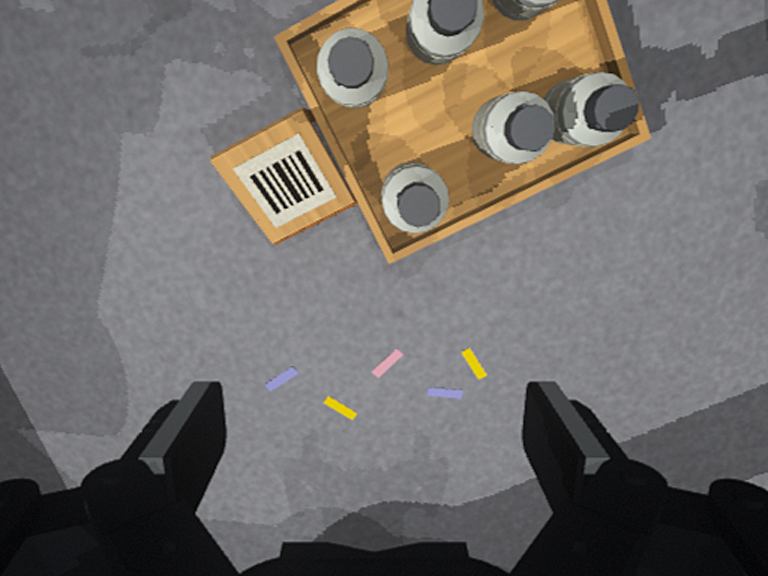

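D stands upright but has slid next to C. It's still inside the tray, so the disturbance seems to have happened there. I'll verify the position and cap height by triangulation.

```bash
python3 - <<'E'
from r import *
T=pickle.load(open("f0.pkl","rb"))["top"];W=pickle.load(open("w4.pkl","rb"))
R=np.array([[np.cos(TY),-np.sin(TY)],[np.sin(TY),np.cos(TY)]])
for k,w,t in [("D",(530,128),(543,221)),("A",(417,204),(471,247)),("C",(613,108),(585,226)),("B",(350,62),(454,166))]:
    w=(np.array(w)+.5)/1.5-.5;t=(np.array(t)+.5)/2.6-.5+(80,130)
    X,e=tri(T,t,W,w);Y=onz(W,*w,.082);print(k,X,e,"tray",R.T@(X[:2]-TRAY),"by wrist at z.082",R.T@(Y[:2]-TRAY))
E
```

```text
D [ 0.48951959 -0.15839856  0.08047074] 0.63956888864991 tray [-0.03419727 -0.016303  ] by wrist at z.082 [-0.03415678 -0.01566543]
A [ 0.46441304 -0.08418757  0.08120197] 0.016112818139354484 tray [-0.04475897  0.06132471] by wrist at z.082 [-0.04462914  0.06132565]
C [ 0.48731153 -0.20578336  0.08111947] 0.2079323060173783 tray [-0.04536073 -0.06240691] by wrist at z.082 [-0.04514745 -0.06210352]
B [ 0.55105953 -0.06738157  0.08219033] 0.1677471783876664 tray [0.04350231 0.06137604] by wrist at z.082 [0.04348691 0.06130294]
```

All four visible-slot bottles check out (D at tray (-34,-16) mm, upright, cap shut), so step 1 holds. Next I'll take a close look at the reader from above.

```bash
python3 - <<'E'
from r import *
p=[.44,-.30,.30];a=np.arctan2(-.3976,.4545)+np.pi/2
go(p,a);f=snap("wrist","pics/w5.png");pickle.dump(f,open("w5.pkl","wb"));st()
n=np.array([-.4226*np.cos(TY),-.4226*np.sin(TY),.9063]);L=np.array([.4938,-.0004,.033])
for b in np.arange(-1.6,1.6,.4):
    print(round(b,2),[None if (j:=kinematics.ik(list(L+n*.131),quat(b+k,n))) is None else np.round(j,2).tolist() for k in (0,np.pi)])
E
```

```text
t 64.2 p [ 0.4405 -0.2985  0.2999] F [ 0.5 -0.2 -1. ] gap 0.999
-1.6 [[-0.45, 0.02, 2.15, 0.43, 0.66, 0.83], [-0.45, 0.02, 2.15, 0.43, 0.66, -2.31]]
-1.2 [[-0.45, 0.02, 2.15, 0.43, 0.66, 0.47], [-0.45, 0.02, 2.15, 0.43, 0.66, -2.67]]
-0.8 [[-0.45, 0.02, 2.15, 0.43, 0.66, 0.1], None]
-0.4 [[-0.45, 0.02, 2.15, 0.43, 0.66, -0.3], [-0.45, 0.02, 2.15, 0.43, 0.66, 2.84]]
-0.0 [[-0.45, 0.02, 2.15, 0.43, 0.66, -0.73], [-0.45, 0.02, 2.15, 0.43, 0.66, 2.41]]
0.4 [[-0.45, 0.02, 2.15, 0.43, 0.66, -1.17], [-0.45, 0.02, 2.15, 0.43, 0.66, 1.97]]
0.8 [[-0.45, 0.02, 2.15, 0.43, 0.66, -1.59], [-0.45, 0.02, 2.15, 0.43, 0.66, 1.55]]
1.2 [[-0.45, 0.02, 2.15, 0.43, 0.66, -1.99], [-0.45, 0.02, 2.15, 0.43, 0.66, 1.15]]
```

View pics/w5.png

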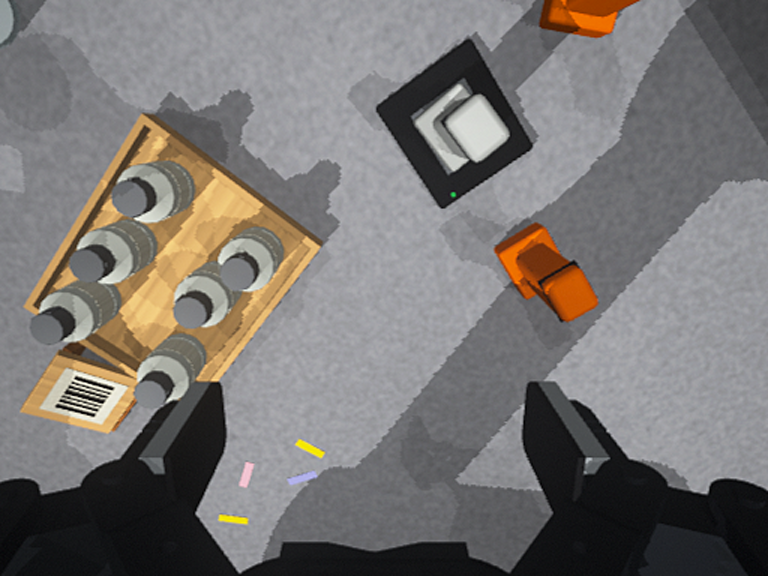

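```bash
python3 - <<'E'
from r import *
W=pickle.load(open("w5.pkl","rb"))
def g(L,z): return np.array([onz(W,*((np.array(p)+.5)/1.5-.5),z)[:2] for p in L])
P=g([(443,208),(533,150),(473,40),(376,107)],.010)
print("pad",P,rect(P,.1,.09,-.1))
P=g([(465,165),(512,133),(486,91),(442,116)],.122);print("hd",P,np.linalg.norm(np.diff(np.r_[P,P[:1]],axis=0),axis=1),rect(P,.034,.028,-.1))
E
```

```text
pad [[ 0.41119024 -0.3514874 ]
 [ 0.39985836 -0.43628151]
 [ 0.49646724 -0.44937613]
 [ 0.5087507  -0.36154553]] (array([ 0.45406664, -0.39967264, -1.69807138]), np.float64(0.007274777337668903))
hd [[ 0.4453302  -0.37751851]
 [ 0.44157541 -0.41019771]
 [ 0.47049464 -0.4127312 ]
 [ 0.47658041 -0.38467826]] [0.0328942  0.02902999 0.02870547 0.0320599 ] (array([ 0.45849517, -0.39628142, -1.73102166]), np.float64(0.0029455254505142414))
```

```bash
python3 - <<'E'
from r import *
n=np.array([-.4226*np.cos(TY),-.4226*np.sin(TY),.9063]);L=np.array([.4938,-.0004,.033])
a=-.12+np.pi/2;xy=[.457,-.395]
go([*xy,.20],a); print(env.movel([*xy,.066],velocity=.12,guard=12)); st()
env.close_gripper(60); s=st("grip"); z0=s["position"][2]
env.movel([*xy,.25],velocity=.2); st("lift")
P=lambda d:list(L+n*d)
go(P(.22),a,n); env.movel(P(.131),velocity=.1); s=st("read")
R=Ro.from_quat(s["ee_rot"]).as_matrix();print("axis err",np.degrees(np.arccos(-R[:,0]@n)))
env.hold(.5); snap("scene","pics/s6.png",(180,90,180,135),4.4); snap("wrist","pics/w6.png",k=1.2)
env.hold(1.5); st()
E
```

```text
False
 t 66.1 p [ 0.4573 -0.3953  0.0668] F [ 0.2 -0.1  0.9] gap 0.996
grip t 66.7 p [ 0.4572 -0.3952  0.0663] F [1.1 0.3 2.5] gap 0.322
lift t 67.8 p [ 0.4567 -0.3946  0.2486] F [-0.7 -0.2 -2.8] gap 0.322
read t 70.2 p [ 0.4396 -0.0111  0.1522] F [ 0.3 -0.1 -1. ] gap 0.322
axis err 0.31517696931884137
 t 72.3 p [ 0.4395 -0.0109  0.1517] F [ 0.5  0.  -1.5] gap 0.323
```

View pics/s6.png

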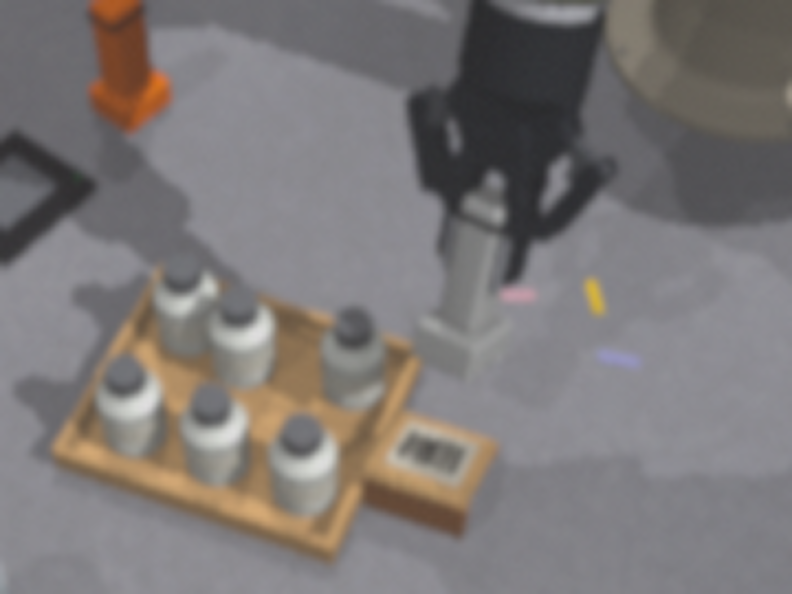

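View pics/w6.png

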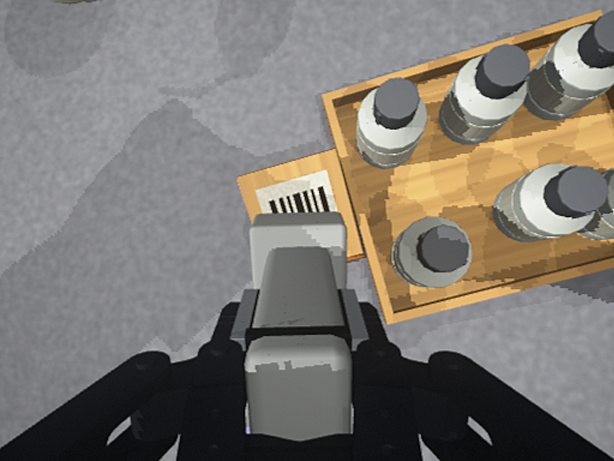

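The reader hangs over the label, with its nose near (462,345) in the scene crop. I'll project the expected window and handle positions to check the aim before backing off.

```bash
python3 - <<'E'
from r import *
S=pickle.load(open("f0.pkl","rb"))["scene"]
s=monitor.sense();R=Ro.from_quat(s["ee_rot"]).as_matrix();p=np.array(s["position"])
im=cv2.imread("pics/s6.png");W=eyes.grab_frame("wrist");wi=cv2.imread("pics/w6.png")
# reader box model carried by the tool: axis = -tool x, jaw (z) = reader y(28), y = reader x(34)
def box(hx,hy,z0,z1):
    return [p+R@np.array([.019-.0187*2+.075-z if 0 else -.0187+(.075-z),sx*hx,sy*hy]) for z in (z0,z1) for sx,sy in((-1,-1),(1,-1),(1,1),(-1,1))]
for img,f,m in((im,S,lambda u:(u+.5-(180,90))*4.4),(wi,W,lambda u:(u+.5)*1.2)):
    for b in (box(.025,.022,0,.026),box(.017,.014,.026,.112)):
        q=[tuple(int(v) for v in m(proj(f,X))) for X in b]
        for i in range(4):
            for A,B_ in((i,(i+1)%4),(4+i,4+(i+1)%4),(i,4+i)): cv2.line(img,q[A],q[B_],(0,0,255),1)
out=np.zeros((461,1230,3),np.uint8);a=cv2.resize(im[100:480,330:640],(376,461));out=np.hstack([a,cv2.resize(wi,None,fx=.69,fy=1)[:461]])
cv2.imwrite("pics/ov.png",out);print(out.shape)
n=np.array([-.4226*np.cos(TY),-.4226*np.sin(TY),.9063]);L=np.array([.4938,-.0004,.033]);win=p+R@np.array([-.0187+.075,0,0])
print("label in window frame",R.T@(L-win))
E
```

```text
(461, 800, 3)
label in window frame [ 7.46959124e-02 -6.83451904e-06  1.23681281e-05]
```

View pics/ov.png

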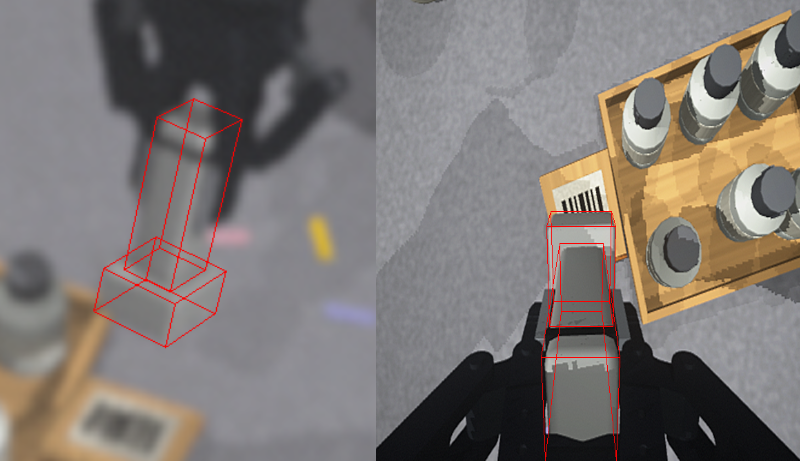

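The overlay matches the reader to within a few mm, so the aim is good. Returning it to the pad.

```bash
python3 - <<'E'
from r import *
n=np.array([-.4226*np.cos(TY),-.4226*np.sin(TY),.9063]);L=np.array([.4938,-.0004,.033])
a=-.12+np.pi/2;xy=[.455,-.398]
env.hold(.5)
env.movel(list(L+n*.22),velocity=.15); go([*xy,.25],a); env.movel([*xy,.09],velocity=.2)
print(env.movel([*xy,.066],velocity=.04,guard=6)); st("down")
env.release(); env.movel([*xy,.20],velocity=.15)
go([.42,-.2,.33],np.arctan2(-.4,.45)+np.pi/2); env.hold(.5)
f=snap("wrist","pics/w7.png",k=1); t=snap("top","pics/t7.png",(210,150,190,144),2.67)
a,b=cv2.imread("pics/w7.png"),cv2.imread("pics/t7.png");h=min(len(a),len(b));o=np.hstack([a[:h],b[:h]]);o=cv2.resize(o,None,fx=790/o.shape[1],fy=790/o.shape[1]);cv2.imwrite("pics/fin.png",o);st()
E
```

```text
True
down t 76.6 p [ 0.4547 -0.3977  0.0663] F [-1.   1.   4.6] gap 0.323
 t 79.8 p [ 0.42 -0.2   0.33] F [ 0.   0.4 -0.9] gap 1.0
```

View pics/fin.png

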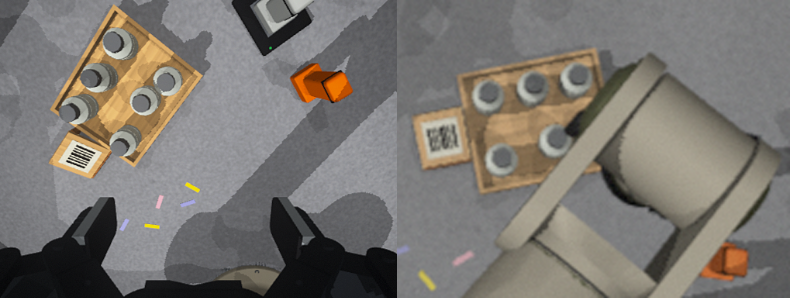

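That was the last viewable picture: six bottles in the tray, with the reader partly visible on the pad. I'll do the final reader and bottle checks numerically with the arm clear.

```bash
python3 - <<'E'
from r import *
go([.42,.2,.25],1.9); env.hold(.3)
F0=pickle.load(open("f0.pkl","rb"));f=eyes.grab_frame("top");fs=eyes.grab_frame("scene")
def m(F,f,P,r=9):
    u,v=np.round(proj(F,P)).astype(int);k=4
    up=lambda x,q:cv2.resize(cv2.cvtColor(x["frame"],cv2.COLOR_RGB2GRAY)[v-q:v+q+1,u-q:u+q+1],None,fx=k,fy=k,interpolation=cv2.INTER_CUBIC)
    _,s,_,l=cv2.minMaxLoc(cv2.matchTemplate(up(f,r+8),up(F,r),cv2.TM_CCOEFF_NORMED));return np.array(l)/k-8,round(s,3)
for n,g in(("top",f),("scene",fs)):
    print(n,"handle top shift px",m(F0[n],g,[.457,-.395,.122],8),"expected for (-2,-3)mm",proj(F0[n],[.455,-.398,.12])-proj(F0[n],[.457,-.395,.12]),
      "nose",m(F0[n],g,[.457,-.395,.03],11))
    for nm,P in(("beaker",[.74,-.14,.05]),): pass
# bottles vs picture t3 (crop scale 2.6 from (80,130))
t3=cv2.cvtColor(cv2.imread("pics/t3.png"),cv2.COLOR_BGR2GRAY);now=cv2.resize(cv2.cvtColor(f["frame"],cv2.COLOR_RGB2GRAY)[130:290,80:380],None,fx=2.6,fy=2.6,interpolation=cv2.INTER_CUBIC)
for x,y in[(452,172),(509,162),(565,150),(470,252),(537,230),(582,231)]:
    _,s,_,l=cv2.minMaxLoc(cv2.matchTemplate(now[y-32:y+33,x-32:x+33],t3[y-22:y+23,x-22:x+23],cv2.TM_CCOEFF_NORMED));print((x,y),np.array(l)-10,round(s,3))
# bystander region change
for nm,(u,v) in dict(roll=(164,123),wash=(227,128),beaker=(292,125)).items():
    a=F0["top"]["frame"][v-18:v+19,u-18:u+19].astype(int);b=f["frame"][v-18:v+19,u-18:u+19];print(nm,np.abs(a-b).mean().round(1))
st()
E
```

```text
top handle top shift px (array([0.5 , 0.75]), 0.986) expected for (-2,-3)mm [1.18103826 0.75144737] nose (array([0.5 , 0.75]), 0.912)
scene handle top shift px (array([ 0. , -0.5]), 0.973) expected for (-2,-3)mm [-0.33217605 -0.77200254] nose (array([-0.75, -0.5 ]), 0.843)
(452, 172) [0 0] 0.971
(509, 162) [0 0] 0.967
(565, 150) [0 0] 0.974
(470, 252) [0 0] 0.924
(537, 230) [0 0] 0.913
(582, 231) [0 0] 0.876
roll 1.9
wash 1.9
beaker 1.9
 t 81.7 p [0.4201 0.1998 0.25  ] F [0.2 0.6 0.2] gap 1.001
```

The reader is upright at its spot, the bottles have not moved since the last check, and the bystanders are untouched. Handing in.

```bash
python3 - <<'E'
from r import *
print(job.hand_in()); st()
E
```

```text
the job is handed in; nothing more can be done
None
the job is handed in; nothing more can be done
```

The job is done and handed in at about 82 s on the robot clock; the hand-in gives no verdict.

- **Bottles:** All six were present. I pressed each cap until it stopped at z ≈ 0.076 m (shut) and stood each bottle in the tray.
- **Reader:** I held it square to the label, window about 75 mm away, for more than 2 s. I then stood it back on the pad, and the arm ended clear of everything.
- **Last checks:**
  - The reader's top and nose sit within about 3 mm of where I meant to put them.
  - The bottles have not moved since they were checked in the tray.
  - The paper roll, wash bottle and beaker show no change from the first picture.
- **Disagreement:** Bottle D was found off its slot, at tray (-34, -16) mm instead of (-45, 0). It was probably the announced knock. It was upright, shut and well inside the tray, so I left it.
- **Limits of the checks:** I triangulated only four of the six bottles for position and cap height. The other two I judged from pictures and contact heights. The reader's final pose was checked by image matching only, because my viewing allowance was used up.

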